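# Open the dial padlock and hold it up by its shackle

## Task

The red dial padlock for the reagent cupboard stands shut in its bench cradle. Turn its black dial until the white mark on the dial clicks in at the yellow index line, pull the steel shackle fully open, then lift the whole lock out of the cradle by the open shackle. Finish still holding it by the shackle, well clear above the cradle, upright and still, ready to hand over; do not disturb the loupe, the red specimen and the paste pot beside it.

Things in the scene. Friction and masses are not known exactly. Their poses are not given: they have to be found in the camera images.
- cradle: Aluminium plate 170 x 104 x 8 mm fixed on the worktop, with low walls (tops 23 mm above the worktop) round a pocket about 1.8 mm wider than the lock on each side, open at the top, which keeps the lock from turning. Origin: centre of its underside, on the worktop. +x runs from the dial end of the lock to the shackle end.
- lock: Red lock body, 133 x 68 x 32 mm: a round dial housing (64 mm across) at its -x end, a square shackle block at its +x end. Loose in the cradle, its underside 8 mm above the worktop, its top 40 mm above it; 0.5 kg in all, its weight lies under the shackle. Origin: in its underside. The upright dial axis is at (-35, 0) mm and the shackle at (+40, 0) mm in its own x, y; its axes are those of the cradle.
- dial (a joint): Dial angle in rad, counter-clockwise from above positive. 0: white mark at the yellow index, the only place where the shackle can open (within about 0.12). Starts in the notch at -0.6, -0.9 or -1.2 (mark clockwise of the index): turn counter-clockwise. Can be turned back; stops at -2 and +1. A sprung pawl clicks every 0.3 rad (also at +0.3) and draws it into the nearest notch; a click takes about 0.07 N m.
- dial_top (a point): Centre of the dial's top face, on the dial axis, 62.5 mm above the worktop at the start. The dial is a black fluted round knob 40 mm in diameter (43 mm at its lowest 5 mm) and 22.5 mm high, standing on the lock's flat top. Grip it across its diameter at any angle.
- dial_mark (a point): Point on the white mark of the dial, on its top face 18 mm from the dial axis.
- index (a point): Yellow index line on the lock's top beside the dial, 26.5 mm from the dial axis towards the end of the lock away from the shackle (-x of the lock). White graduation lines beside it mark the other clicks.
- shackle (a joint): How far the shackle has been pulled up out of the lock, in m: 0 shut, 0.020 fully open (stop). Opens with about 2 N upward pull when the dial is at 0 and stays where it is left; otherwise the lock comes up with it, still shut. With the dial at 0 the lock stays down by its weight until the shackle is fully open, then it is lifted by it.
- shackle_bow (a point): Centre of the shackle's straight top bar, 86 mm above the worktop when shut. The bar is 10 x 10 mm in section and 50 mm long, along the lock's y, on two round legs 40 mm apart; 41 mm of free height below it. Grip it across the lock's x from above.
- loupe: Black stand loupe, 36 mm across, 42 mm high, beside the cradle. Origin: centre of its underside. Not to be disturbed.
- specimen_3: Red round mounted specimen, 25 mm across, 19 mm high, beside the cradle. Origin: centre of its underside. Not to be disturbed.
- paste_pot: White pot with a red lid, 58 mm across, 50 mm high, beside the cradle. Origin: centre of its underside. Not to be disturbed.
Mind the look-alikes: they are no part of the job. There is more than one size of the lock; the job needs the larger. Several things look just like the cradle: the one meant starts farthest to the robot's left.

How it is judged:
On the way, in this order (a step that is already met when the one before it is completed fails the run):
1. the dial stands at the index, shackle still shut (value of joint dial between -0.12 and 0.12 rad and value of joint shackle below 0.004 m), for 0.3 s.
2. the shackle is pulled open (value of joint shackle above 0.016 m), for 0.2 s.
At the end, for the whole second after the job is handed in: The shackle is open (more than 16 of 20 mm), the fingers hold the lock by the shackle's top bar (gripping within 35 mm of its centre), the lock's underside is more than 60 mm above the worktop, off the cradle, tilted less than 20 degrees and still (under 0.04 m/s) (value of joint shackle above 0.016 m and height (world z) of lock above 0.06 m and angle between lock's own z axis and vertical below 0.35 rad and linear speed of lock below 0.04 m/s and contact force between lock and the fingers above 1 N and distance between the grasp point and shackle_bow below 0.035 m and contact force between lock and cradle below 0.1 N); the arm keeps its last pose, push and grip.
It fails at once if the loupe is pushed more than 20 mm (distance of loupe from where it was at the start of the episode above 0.02 m).
It fails at once if the red specimen is pushed more than 20 mm (distance of specimen_3 from where it was at the start of the episode above 0.02 m).
It fails at once if the paste pot is pushed more than 20 mm (distance of paste_pot from where it was at the start of the episode above 0.02 m).
It also fails if it takes over 51 s, if anything falls off the work surface, if the arm or the gripper's body presses on something with over 40 N, if the wrist force passes 120 N, or if a joint passes its speed limit or range.

## Robot

A 6-joint arm with a two-finger parallel gripper is mounted at the origin on a cart in front of the work surface, level with it; the furniture and walls round the work are solid. World frame = base frame: x ahead of the robot, y to its left, z up, the work surface at z = 0. Lengths are in m, angles in rad, forces in N, time in s.
With the tool pointing down it reaches from about 0.25 to 0.85 m from the base axis. Payload 12.5 kg.
Tool frame: the origin (TCP) lies where the fingers leave the gripper's body, on its centre line; the fingertips stand ctrl.tips_ahead ahead of it and the grasp point (between the pads) lies 65 mm ahead of it (ctrl.tips_ahead is the distance from the TCP to the fingertips, in m); y points along the fingers, z is the direction in which the jaws open and shut, and the axes are right-handed (so a half turn about y gives the same grasp; the last joint's range is limited). The gripper opens to 93 mm and grips with 3 to 60 N. Pads are 15 mm wide; open, the fingers measure 128 mm over their backs; the gripper's body (75 mm by 188 mm) begins 65 mm behind the grasp point.
Start: joints at [1.143, 0.351, 1.652, -0, 1.139, -0.085], TCP at [0.185, 0.518, 0.303] pointing down, gripper open.
Joint ranges: [-2.75, 2.75], [-0.79, 2.1], [0.01, 2.65], [-1.57, 4.71], [0.07, 3.14], [-2.87, 2.87]. Speed limits (rad/s): [2.22, 2.22, 2.79, 3.14, 3.14, 3.14].

## Interface

Orientations are given as a 3x3 rotation matrix whose columns are the frame's x, y, z axes.
In Python, from cell import ctrl gives the robot as it stands.
- The arm moves only by the tool step_arm, never from a script. Its argument "series" is one flat list of numbers, 5 for each row, row after row: the shift along the tool's x, y, z in mm, then the turn about the tool's y in rad, then the finger opening in mm, from 0 to 93. In form: [dx, dy, dz, roll, fingers, dx, dy, dz, roll, fingers, ...]. A call has 1 to 12 rows; each row is the pose to reach, as a shift and turn from the pose commanded when the call began, along the tool's axes at that moment; what a row does not reach only later rows make up. A row lasts 1/10 s, in which the tool goes at most 50 mm and 8.59 degrees, less where a joint would pass 70% of its speed; a pose out of reach is approached as far as the arm can. A call with a gripper value outside its range is refused whole. The fingers move at their own pace and stop on an object; the grip force is fixed at half the most. Time passes only in rows, so rows that repeat a pose let the fingers close. It gives the time, the measured TCP pose, the force and the opening at its end, in the units of the state.
- ctrl.get_state(): the state, without advancing time (a new reading comes with each control period).
- ctrl.camera(name): name is "scene" or "side" or "wrist"; returns a dict with "pixels" (480x640x3 uint8, red, green, blue), "range_z" (480x640 float32, m along the optical axis (not along the pixel's ray), 0 where there is no reading), "intrinsics" (3x3 intrinsics, pixels), "R" (3x3) and "t" (3): a world point X has camera coordinates R X + t. Camera axes: x right, y down, z forward; pixel columns grow to the right and rows downward; lengths in m; the calibration is good to about 2 mm. A picture is of the moment at which its call begins.
- ctrl.job_done(): hands the job in, once; it reports no verdict.
The state is a dict: "t": time; "qpos": joint angles; "joint_velocities": joint speeds; "effort": joint torques, N m; "eef_pos": TCP position; "tool_rot": TCP orientation; "contact_force": force on the tool from outside, world axes, zero at the start; "wrist_torque": the same for the moment, N m; "width": finger opening in m.
Only numpy, scipy, OpenCV 4.12 (cv2) and the standard library are available. Lean on these libraries where they do the work, as an engineer would, in place of code of your own. Each camera call takes 0.05 s, during which the arm holds its last target.

## Working session

There is one attempt and no reset: what is moved stays moved. The work goes in short steps, Python scripts to look and compute and a tool call to move; the robot and the scene stay as the last step left them, time stands still between calls to the robot, and variables do not carry over. Pictures are saved under pics/ and viewed, and the job is handed in when it is done.

Besides the shell and the picture viewer there is one more tool, called after "Emit:" by a JSON object that holds its "fn" and its "kwargs". step_arm: Moves the arm, as the interface text tells. Its arguments: {"type":"object","properties":{"series":{"type":"array"}},"required":["series"]}

```bash
mkdir -p pics; ls; python3 - <<'E'
from cell import ctrl
import cv2,numpy as np
s=ctrl.get_state()
for k,v in s.items(): print(k,np.round(v,4).tolist())
print(ctrl.tips_ahead)
for n in ["scene","side","wrist"]:
    c=ctrl.camera(n); cv2.imwrite(f"pics/{n}0.png",c["pixels"][:,:,::-1]); np.savez(f"{n}0.npz",**c)
    print(n,c["intrinsics"].round(1).tolist(),(-c["R"].T@c["t"]).round(3))
E
```

```text
pics
t 0.0
qpos [1.1434, 0.3512, 1.6524, -0.0, 1.1391, -0.0846]
joint_velocities [0.0017, -0.0005, -0.0005, -0.0001, 0.001, 0.0011]
effort [-0.003, -49.7315, -28.5248, 0.0699, 0.0258, -0.0001]
eef_pos [0.1847, 0.5178, 0.3022]
tool_rot [[0.9418, -0.0005, 0.3361], [-0.3361, -0.001, 0.9418], [-0.0001, -1.0, -0.0011]]
contact_force [0.2504, 0.5021, -0.0463]
wrist_torque [0.0151, -0.0236, -0.0418]
width 0.0928
0.0841
scene [[488.3, 0.0, 318.9], [0.0, 488.3, 246.5], [0.0, 0.0, 1.0]] [-0.002 -0.514  0.969]
side [[603.9, 0.0, 323.6], [0.0, 603.9, 239.5], [0.0, 0.0, 1.0]] [0.523 0.852 0.748]
wrist [[339.8, 0.0, 317.9], [0.0, 339.8, 239.4], [0.0, 0.0, 1.0]] [0.121 0.541 0.384]
```

View pics/scene0.png

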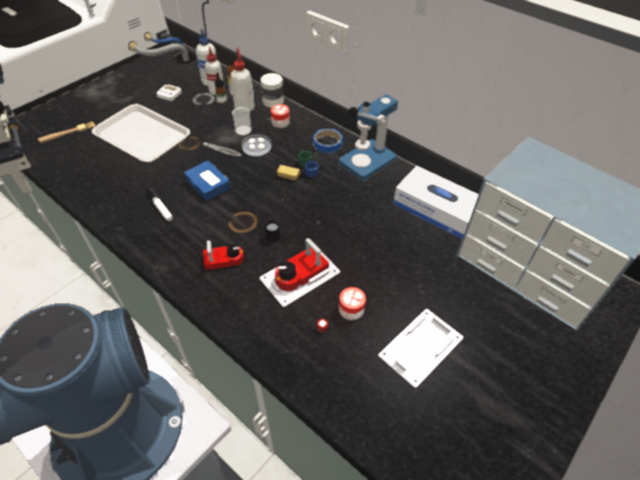

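View pics/side0.png

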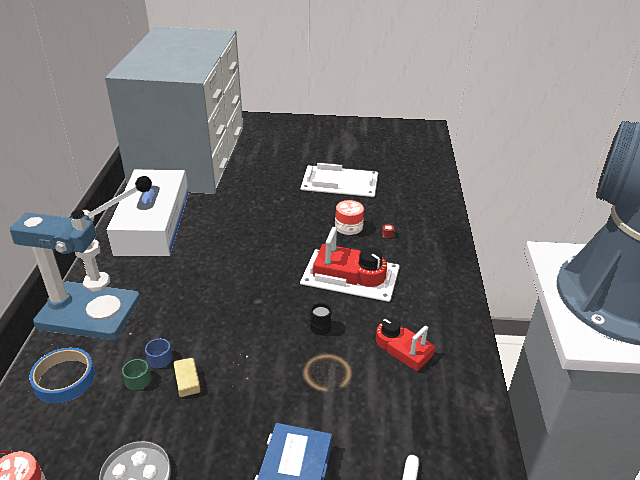

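View pics/wrist0.png

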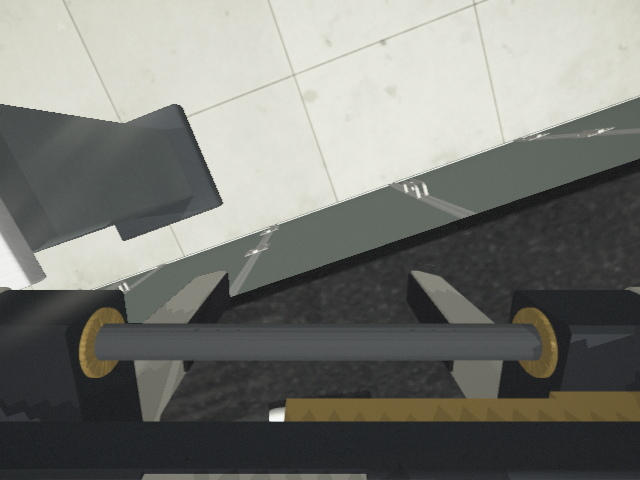

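The larger lock stands in the left cradle, at about (300,270) in scene and (350,268) in side. The empty cradle at (420,347) and the small lock at (222,257) are the look-alikes. I'll enlarge the crops next.

```bash
python3 - <<'E'
import cv2,numpy as np
a=cv2.imread("pics/scene0.png")[210:340,240:380]; cv2.imwrite("pics/sc1.png",cv2.resize(a,None,fx=5.5,fy=4.5*1.0,interpolation=cv2.INTER_CUBIC)) if 0 else cv2.imwrite("pics/sc1.png",cv2.resize(a,None,fx=4.5,fy=4.5,interpolation=cv2.INTER_CUBIC))
a=cv2.imread("pics/side0.png")[190:340,290:430]; cv2.imwrite("pics/si1.png",cv2.resize(a,None,fx=4,fy=4,interpolation=cv2.INTER_CUBIC))
E
```

```text
(no output)
```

View pics/sc1.png

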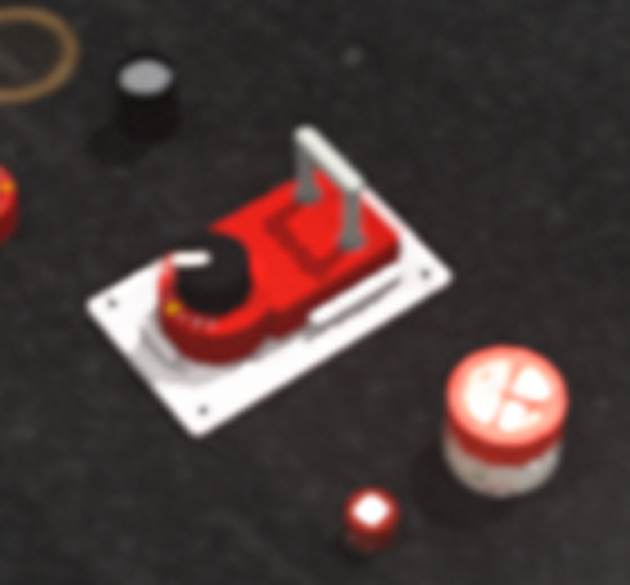

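View pics/si1.png

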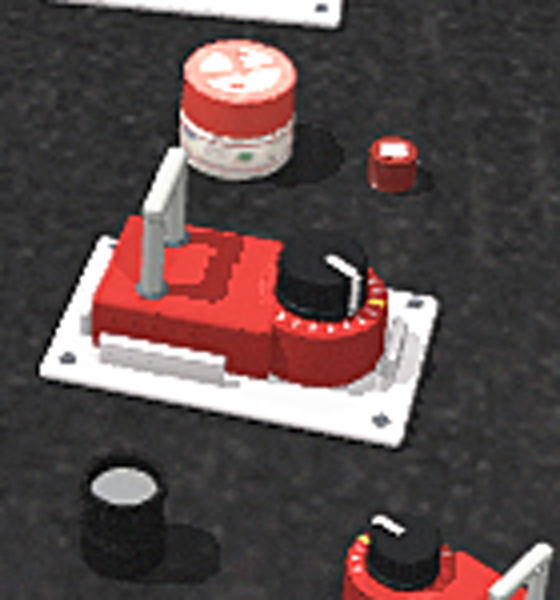

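```bash
cat > h.py <<'E'
import numpy as np
def load(n):
    c=dict(np.load(n)); return c
def ray(c,u,v,z):
    K,R,t=c["intrinsics"],c["R"],c["t"]
    d=R.T@np.linalg.solve(K,[u,v,1.]); o=-R.T@t
    return o+d*(z-o[2])/d[2]
def proj(c,X):
    p=c["intrinsics"]@(c["R"]@np.asarray(X)+c["t"]); return p[:2]/p[2]
E
python3 - <<'E'
from h import *
import cv2
s=load("scene0.npz"); d=load("side0.npz")
S=lambda x,y,z:ray(s,x/4.5+240-.4,y/4.5+210-.4,z)
D=lambda x,y,z:ray(d,x/4+290-.4,y/4+190-.4,z)
P=lambda n,v:print(n,(v*1000).round(1))
for p in [(90,303),(452,275),(195,436)]: P("S plate",S(*p,.008))
for p in [(437,296),(402,443),(40,372),(105,238)]: P("D plate",D(*p,.008))
P("S bar a",S(305,130,.091));P("S bar b",S(358,183,.091))
P("D bar a",D(152,212,.091));P("D bar b",D(177,152,.091))
P("S idx",S(172,308,.040));P("D idx",D(376,302,.040))
P("S mark",S(180,260,.0625));P("S mark in",S(207,257,.0625))
P("D mark",D(357,279,.0625));P("D mark in",D(330,259,.0625))
P("loupe S",S(147,77,.042));P("loupe D",D(125,487,.042))
P("pot S",S(507,397,.05));P("pot D",D(240,72,.05))
P("spec S",S(370,512,.019));P("spec D",D(393,150,.019))
# range-based dial top points
for c,n in ((s,'s'),(d,'d')):
    r=c["range_z"];v,u=np.nonzero(r>0);z=r[v,u]
    X=(c["R"].T@(np.linalg.solve(c["intrinsics"],np.stack([u,v,np.ones_like(u)]).astype(float))*z-c["t"][:,None])).T
    np.save("pc_"+n+".npy",np.c_[X,u,v])
    m=(abs(X[:,2]-.0625)<.003)&(X[:,0]>.3)&(X[:,0]<.6)&(abs(X[:,1])<.3)
    print(n,m.sum(),X[m].min(0),X[m].max(0),np.median(X[m],0))
E
```

```text
S plate [436.4  50.6   8. ]
S plate [580.2 -84.2   8. ]
S plate [412.5 -50.6   8. ]
D plate [414.9 -48.2   8. ]
D plate [434.7  56.2   8. ]
D plate [599.9  22.    8. ]
D plate [576.9 -79.4   8. ]
S bar a [552.3  -2.6  91. ]
S bar b [543.6 -47.2  91. ]
D bar a [551.3   4.7  91. ]
D bar b [542.3 -41.1  91. ]
S idx [447.7  -2.6  40. ]
D idx [447.7  -2.6  40. ]
S mark [461.6   3.3  62.5]
S mark in [472.2  -5.8  62.5]
D mark [458.3   9.1  62.5]
D mark in [470.3  -4.2  62.5]
loupe S [553.6 119.7  42. ]
loupe D [554.8 128.7  42. ]
pot S [ 514.  -172.1   50. ]
pot D [ 514.5 -168.4   50. ]
spec S [ 432.9 -152.1   19. ]
spec D [ 434.3 -150.2   19. ]
s 215 [ 0.38324333 -0.0479033   0.0595495 ] [0.5520467  0.19315913 0.06537641] [ 0.47014231 -0.00662744  0.06193052]
d 256 [ 0.38594854 -0.04228323  0.0595342 ] [0.55389837 0.19267266 0.06538876] [ 0.47399606 -0.00400105  0.06105068]
```

Emit:
{"fn": "step_arm", "kwargs": {"series": [40, 0, -36, 0, 93, 80, 0, -72, 0, 93, 120, 0, -108, 0.15, 93, 160, 0, -144, 0.15, 93, 200, 0, -180, 0.15, 93, 240, 0, -216, 0.15, 93, 285, 0, -252, 0.15, 93, 330, 0, -290, 0.15, 93, 370, 10, -328, 0.15, 93, 410, 20, -364, 0.15, 93, 449, 30, -398, 0.15, 93, 449, 40, -398, 0.15, 93]}}

```text
t: 1.35
eef_pos: [0.4727, -0.0059, 0.2648]
tool_rot: [[0.881, 0.002, 0.474], [-0.474, -0.0, 0.881], [0.002, -1.0, 0.001]]
contact_force: [1.1, 0.5, 0.5]
width: 0.0926
```

Emit:
{"fn": "step_arm", "kwargs": {"series": [0, 0, 0, 0, 93, 0, 0, 0, 0, 93, 0, 0, 0, 0, 93]}}

```text
t: 1.65
eef_pos: [0.4713, -0.003, 0.2646]
tool_rot: [[0.881, -0.0, 0.473], [-0.473, 0.0, 0.881], [-0.0, -1.0, 0.0]]
contact_force: [0.2, -0.6, 0.6]
width: 0.0929
```

```bash
python3 - <<'E'
from cell import ctrl
import cv2,numpy as np
s=ctrl.get_state()
for k in ("t","eef_pos","qpos","contact_force","tool_rot"): print(k,np.round(s[k],4).tolist())
for n in ["scene","side","wrist"]:
    c=ctrl.camera(n); cv2.imwrite(f"pics/{n}1.png",c["pixels"][:,:,::-1]); np.savez(f"{n}1.npz",**c)
E
```

```text
t 1.65
eef_pos [0.4713, -0.003, 0.2646]
qpos [-0.1052, 0.2565, 1.8886, 0.0002, 0.9967, -1.1838]
contact_force [0.2387, -0.6387, 0.5589]
tool_rot [[0.8813, -0.0001, 0.4726], [-0.4726, 0.0002, 0.8813], [-0.0002, -1.0, 0.0001]]
```

View pics/wrist1.png

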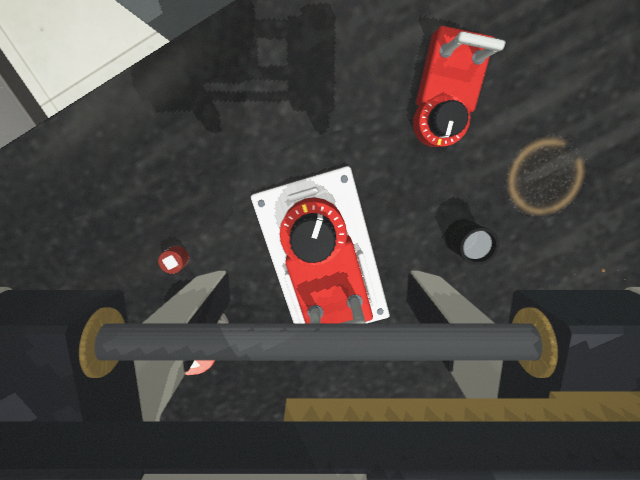

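View pics/side1.png

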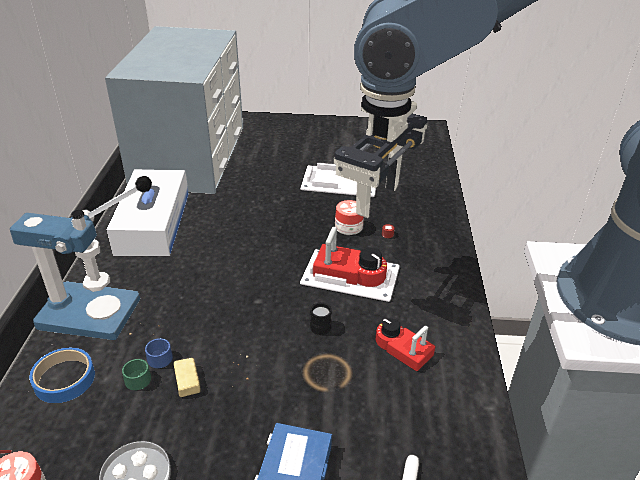

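The wrist view shows the lock from above: dial centre near (313,238), mark near (320,218), yellow index near (306,208). An enlarged crop will give the dial centre and mark angle more exactly.

```bash
python3 - <<'E'
import cv2
a=cv2.imread("pics/wrist1.png")[160:330,240:400]; cv2.imwrite("pics/w1c.png",cv2.resize(a,None,fx=3.5,fy=3.5,interpolation=cv2.INTER_CUBIC))
E
```

```text
(no output)
```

View pics/w1c.png

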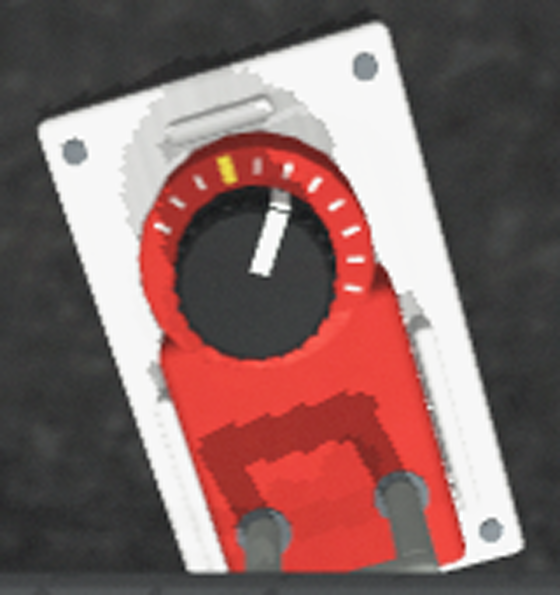

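```bash
python3 - <<'E'
from h import *
w=load("wrist1.npz")
W=lambda x,y,z:ray(w,x/3.5+240-.4,y/3.5+160-.4,z)
P=lambda n,v:print(n,(v*1000).round(1))
P("dial",W(254,281,.0625));P("markout",W(282,207,.0625));P("markin",W(260,272,.0625));P("idx",W(228,170,.040))
a=[W(75,152,.008),W(365,66,.008),W(490,530,.008)]
for i in a:P("screw",i)
b=(a[1]-a[0]); print(np.degrees(np.arctan2(b[1],b[0]))+0); b=a[2]-a[1];print(np.degrees(np.arctan2(b[1],b[0])))
P("legs",W(264,530,.04));P("legs",W(402,495,.04))
P("R",np.array(-w["R"].T@w["t"]))
E
```

```text
dial [473.8  -8.1  62.5]
markout [460.7   6.7  62.5]
markin [472.5  -5.8  62.5]
idx [449.3  -2.9  40. ]
screw [428.  -42.4   8. ]
screw [445.6  41.7   8. ]
screw [590.4  11.1   8. ]
78.19108035108931
-11.929174583557245
legs [543.5 -43.1  40. ]
legs [552.4  -4.1  40. ]
R [412.1  30.  346.7]
```

Emit:
{"fn": "step_arm", "kwargs": {"series": [4.5, 30, -3, 0, 93, 4.5, 60, -3, 0, 93, 4.5, 90, -3, 0, 93, 4.5, 115, -3, 0, 93, 4.5, 134, -3, 0, 93, 4.5, 134, -3, 0, 93, 4.5, 134, -3, 0, 93, 4.5, 134, -3, 0, 93]}}

```text
t: 2.6
eef_pos: [0.4748, -0.0082, 0.1316]
tool_rot: [[0.881, 0.002, 0.473], [-0.473, -0.0, 0.881], [0.002, -1.0, 0.001]]
contact_force: [0.3, 0.5, -0.3]
width: 0.0929
```

```bash
python3 - <<'E'
from cell import ctrl
import cv2,numpy as np
s=ctrl.get_state()
for k in ("t","eef_pos","contact_force"): print(k,np.round(s[k],4).tolist())
for n in ["side","wrist"]:
    c=ctrl.camera(n); cv2.imwrite(f"pics/{n}2.png",c["pixels"][:,:,::-1]); np.savez(f"{n}2.npz",**c)
a=cv2.imread("pics/side2.png")[170:330,270:430]; cv2.imwrite("pics/side2c.png",cv2.resize(a,None,fx=3.5,fy=3.5,interpolation=cv2.INTER_CUBIC))
E
```

```text
t 2.6
eef_pos [0.4748, -0.0082, 0.1316]
contact_force [0.2602, 0.4708, -0.334]
```

View pics/wrist2.png

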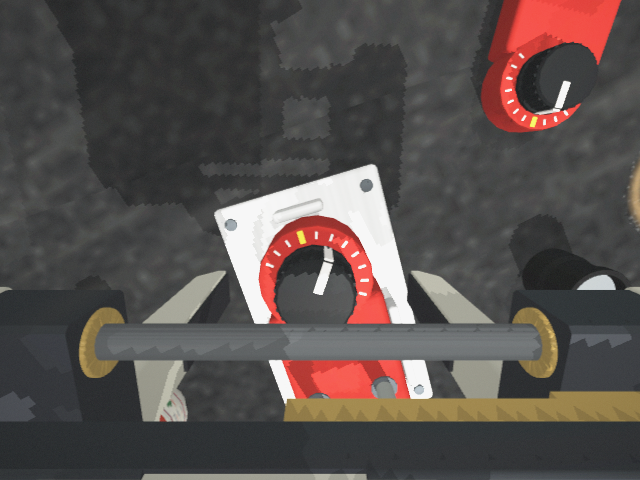

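View pics/side2c.png

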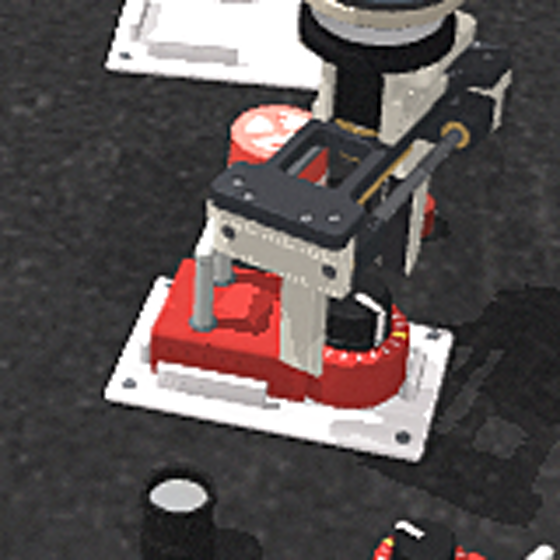

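The dial sits centred between the fingertips (columns 225 and 415, dial at about 315) and nothing touches, so I'll close on it.

Emit:
{"fn": "step_arm", "kwargs": {"series": [0, 0, 0, 0, 70, 0, 0, 0, 0, 50, 0, 0, 0, 0, 42, 0, 0, 0, 0, 36, 0, 0, 0, 0, 34, 0, 0, 0, 0, 34, 0, 0, 0, 0, 34, 0, 0, 0, 0, 34]}}

```text
t: 3.5
eef_pos: [0.4741, -0.0085, 0.1304]
tool_rot: [[0.881, -0.0, 0.473], [-0.473, -0.0, 0.881], [-0.0, -1.0, -0.0]]
contact_force: [-0.2, -0.7, 0.6]
width: 0.0392
```

Emit:
{"fn": "step_arm", "kwargs": {"series": [0, 0, 0, -0.05, 34, 0, 0, 0, -0.1, 34, 0, 0, 0, -0.15, 34, 0, 0, 0, -0.2, 34, 0, 0, 0, -0.25, 34, 0, 0, 0, -0.3, 34, 0, 0, 0, -0.36, 34, 0, 0, 0, -0.42, 34, 0, 0, 0, -0.48, 34, 0, 0, 0, -0.54, 34, 0, 0, 0, -0.6, 34, 0, 0, 0, -0.6, 34]}}

```text
t: 4.7
eef_pos: [0.4742, -0.0086, 0.1304]
tool_rot: [[0.994, -0.0, -0.108], [0.108, -0.0, 0.994], [-0.0, -1.0, -0.0]]
contact_force: [-0.2, -1.3, -1.4]
width: 0.0392
```

Emit:
{"fn": "step_arm", "kwargs": {"series": [0, 0, 0, 0, 34, 0, 0, 0, 0, 34, 0, 0, 0, 0, 34]}}

```text
t: 5.0
eef_pos: [0.4742, -0.0085, 0.1304]
tool_rot: [[0.994, -0.0, -0.106], [0.106, -0.0, 0.994], [-0.0, -1.0, -0.0]]
contact_force: [-0.9, -2.6, 0.4]
width: 0.0391
```

```bash
python3 - <<'E'
from cell import ctrl
import cv2,numpy as np
s=ctrl.get_state()
for k in ("t","eef_pos","contact_force","wrist_torque","qpos"): print(k,np.round(s[k],4).tolist())
for n in ["wrist"]:
    c=ctrl.camera(n); cv2.imwrite(f"pics/{n}3.png",c["pixels"][:,:,::-1]); np.savez(f"{n}3.npz",**c)
a=cv2.imread("pics/wrist3.png")[160:330,200:400]; cv2.imwrite("pics/w3c.png",cv2.resize(a,None,fx=3.5,fy=3.5,interpolation=cv2.INTER_CUBIC))
E
```

```text
t 5.0
eef_pos [0.4742, -0.0085, 0.1304]
contact_force [-0.8924, -2.607, 0.3825]
wrist_torque [-0.3969, 0.0896, 0.003]
qpos [-0.1161, 0.4864, 1.9736, -0.0002, 0.6818, -1.7932]
```

View pics/w3c.png

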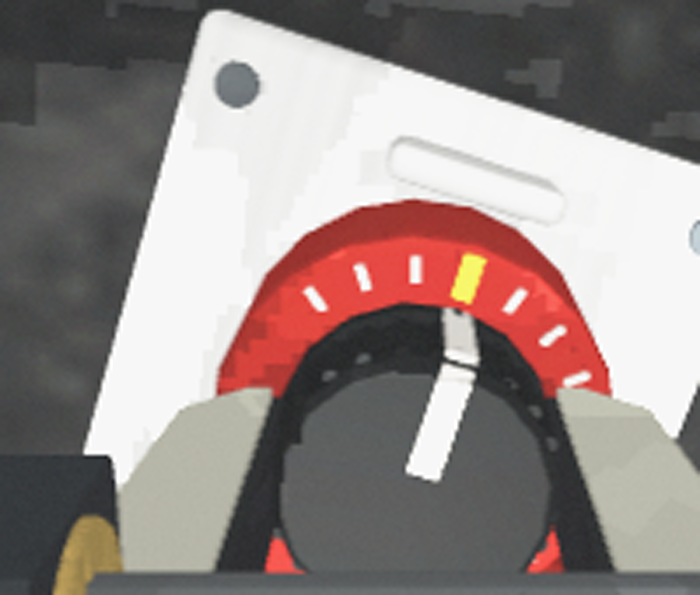

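The white mark now lines up with the yellow index line (mark at about (460,340), yellow at (468,278) in the crop). Next I'll release, rise and check again.

Emit:
{"fn": "step_arm", "kwargs": {"series": [0, 0, 0, 0, 50, 0, 0, 0, 0, 65, 0, 0, 0, 0, 80, 0, 0, 0, 0, 80, 0, -30, 0, 0, 80, 0, -60, 0, 0, 80, 0, -90, 0, 0, 80, 0, -100, 0, 0, 80, 0, -100, 0, 0, 80, 0, -100, 0, 0, 80]}}

```text
t: 6.05
eef_pos: [0.4738, -0.0084, 0.2294]
tool_rot: [[0.994, -0.001, -0.107], [0.107, 0.0, 0.994], [-0.001, -1.0, 0.0]]
contact_force: [0.0, -0.7, 0.2]
width: 0.0802
```

```bash
python3 - <<'E'
from cell import ctrl
import cv2,numpy as np
s=ctrl.get_state()
for k in ("t","eef_pos","contact_force","wrist_torque","qpos"): print(k,np.round(s[k],4).tolist())
for n in ["wrist"]:
    c=ctrl.camera(n); cv2.imwrite(f"pics/{n}4.png",c["pixels"][:,:,::-1]); np.savez(f"{n}4.npz",**c)
a=cv2.imread("pics/wrist4.png")[150:330,220:400]; cv2.imwrite("pics/w4c.png",cv2.resize(a,None,fx=3.3,fy=3.3,interpolation=cv2.INTER_CUBIC))
E
```

```text
t 6.05
eef_pos [0.4738, -0.0084, 0.2294]
contact_force [0.0179, -0.6623, 0.2314]
wrist_torque [0.0478, -0.0036, -0.0345]
qpos [-0.116, 0.3128, 1.9146, 0.0, 0.9154, -1.794]
```

View pics/w4c.png

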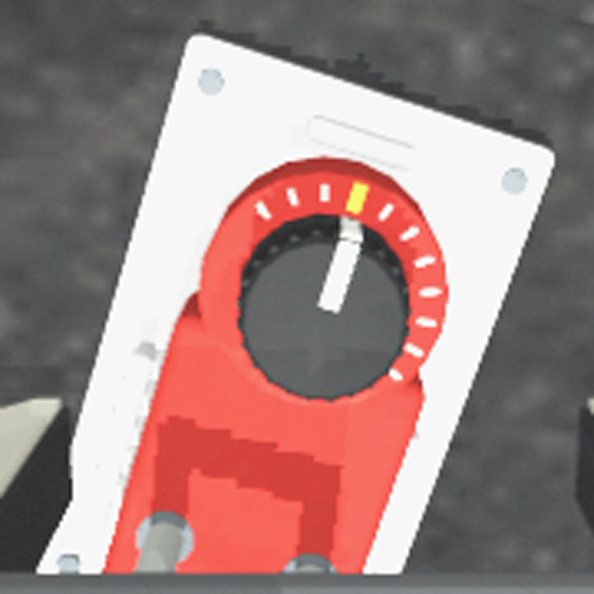

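```bash
python3 - <<'E'
from h import *
w=load("wrist4.npz")
W=lambda x,y,z:ray(w,x/3.3+220-.35,y/3.3+150-.35,z)*1000
P=lambda n,v:print(n,v.round(1))
d=W(325,318,.0625);P("dial",d);m=W(350,240,.0625);mi=W(330,310,.0625);P("mark",m);i=W(358,198,.04);P("idx",i)
an=lambda v:np.degrees(np.arctan2(v[1],v[0]))
print(an(m-d),an(m-mi),an(i-d))
a,b=W(211,82,.008),W(514,181,.008);P("sc",a);P("sc",b);print(an(b-a))
w=load("wrist2.npz");a,b=ray(w,231,225,.008),ray(w,366,185,.008);c=ray(w,419,390,.008);print(an(b-a),an(c-b),c)
s=load("scene1.npz");
E
```

```text
dial [474.6  -7.1  62.5]
mark [455.8  -3.4  62.5]
idx [449.6  -1.6  40. ]
168.91144093323257 170.71553246853227 167.59075959028473
sc [427.9 -42.5   8. ]
sc [445.5  41.6   8. ]
78.12706611484818
78.2528962662391 -11.788450645560442 [0.59166716 0.01092531 0.008     ]
```

Emit:
{"fn": "step_arm", "kwargs": {"series": [0, 0, 0, 0.15, 80, 8, 0, -2.5, 0.29, 70, 16, 0, -5, 0.43, 60, 24, 0, -7.5, 0.57, 50, 32, 0, -10, 0.71, 45, 40, 0, -12.5, 0.85, 45, 48, 0, -15, 0.99, 45, 56, 0, -17.5, 1.13, 45, 64, 0, -20, 1.27, 45, 71.7, 0, -22.7, 1.41, 45, 71.7, 0, -22.7, 1.55, 45, 71.7, 0, -22.7, 1.69, 45]}}

```text
t: 7.3
eef_pos: [0.5477, -0.0234, 0.2286]
tool_rot: [[-0.018, -0.003, 1.0], [-1.0, 0.0, -0.018], [-0.0, -1.0, -0.003]]
contact_force: [-0.2, -0.1, -0.0]
width: 0.0448
```

Emit:
{"fn": "step_arm", "kwargs": {"series": [0, 0, 0, 0.1, 45, 0, 0, 0, 0.193, 45, 0, 0, 0, 0.193, 45, 0, 0, 0, 0.193, 45]}}

```text
t: 7.7
eef_pos: [0.5477, -0.0233, 0.2294]
tool_rot: [[-0.201, -0.002, 0.98], [-0.98, 0.0, -0.201], [0.0, -1.0, -0.002]]
contact_force: [-0.6, 0.8, -0.2]
width: 0.0447
```

```bash
python3 - <<'E'
from cell import ctrl
import cv2,numpy as np
s=ctrl.get_state()
for k in ("t","eef_pos","contact_force","tool_rot","qpos"): print(k,np.round(s[k],4).tolist())
for n in ["wrist","side","scene"]:
    c=ctrl.camera(n); cv2.imwrite(f"pics/{n}5.png",c["pixels"][:,:,::-1]); np.savez(f"{n}5.npz",**c)
a=cv2.imread("pics/side5.png")[150:310,270:430]; cv2.imwrite("pics/side5c.png",cv2.resize(a,None,fx=3.5,fy=3.5,interpolation=cv2.INTER_CUBIC))
E
```

```text
t 7.7
eef_pos [0.5477, -0.0233, 0.2294]
contact_force [-0.5666, 0.8304, -0.2376]
tool_rot [[-0.2009, -0.0016, 0.9796], [-0.9796, 0.0002, -0.2009], [0.0001, -1.0, -0.0016]]
qpos [-0.1275, 0.4355, 1.726, -0.0, 0.9817, 0.0748]
```

View pics/wrist5.png

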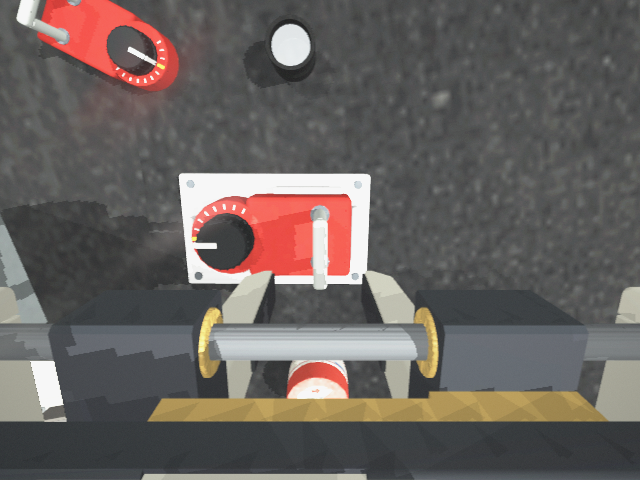

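View pics/side5c.png

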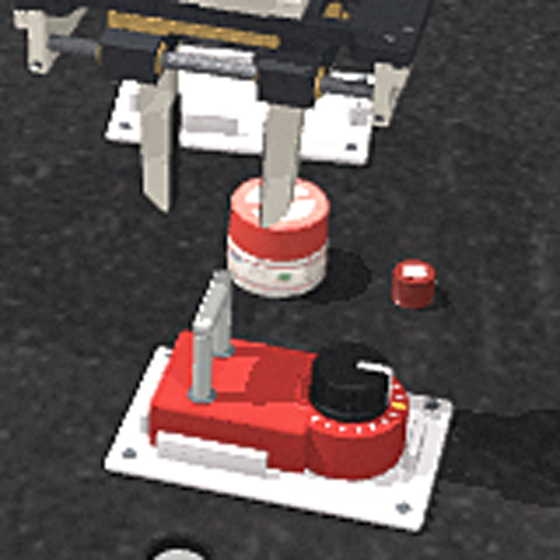

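```bash
python3 - <<'E'
from h import *
w=load("wrist5.npz")
print(ray(w,320,208,.091)*1000,ray(w,320,288,.091)*1000, ray(w,320,288,.081)*1000)
E
```

```text
[555.87337378   9.92065869  91.        ] [544.67481407 -44.85130684  91.        ] [543.89698723 -48.87225542  81.        ]
```

The bar is centred between the fingers (column 320, fingertips near 260 and 380). I'll go down and grip it.

Emit:
{"fn": "step_arm", "kwargs": {"series": [0, 20, 0.5, 0, 45, 0, 40, 0.5, 0, 45, 0, 60, 0.5, 0, 45, 0, 72, 0.5, 0, 45, 0, 78, 0.5, 0, 45, 0, 78, 0.5, 0, 45, 0, 78, 0.5, 0, 45]}}

```text
t: 8.55
eef_pos: [0.5488, -0.0235, 0.1531]
tool_rot: [[-0.203, 0.001, 0.979], [-0.979, -0.0, -0.203], [-0.0, -1.0, 0.001]]
contact_force: [0.4, 0.7, -0.0]
width: 0.0448
```

```bash
python3 - <<'E'
from cell import ctrl
import cv2,numpy as np
s=ctrl.get_state()
for k in ("t","eef_pos","contact_force"): print(k,np.round(s[k],4).tolist())
for n in ["side"]:
    c=ctrl.camera(n); cv2.imwrite(f"pics/{n}6.png",c["pixels"][:,:,::-1])
a=cv2.imread("pics/side6.png")[150:310,270:430]; cv2.imwrite("pics/side6c.png",cv2.resize(a,None,fx=3.5,fy=3.5,interpolation=cv2.INTER_CUBIC))
E
```

```text
t 8.55
eef_pos [0.5488, -0.0235, 0.1531]
contact_force [0.3885, 0.7238, -0.0361]
```

View pics/side6c.png

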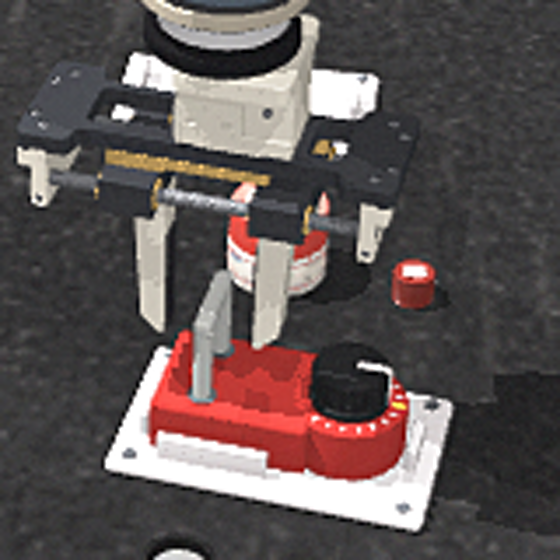

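The bar stands between the fingers, and the inner finger is clear of the dial. Closing now.

Emit:
{"fn": "step_arm", "kwargs": {"series": [0, 0, 0, 0, 35, 0, 0, 0, 0, 25, 0, 0, 0, 0, 17, 0, 0, 0, 0, 11, 0, 0, 0, 0, 6, 0, 0, 0, 0, 6, 0, 0, 0, 0, 6, 0, 0, 0, 0, 6, 0, 0, 0, 0, 6]}}

```text
t: 9.5
eef_pos: [0.5485, -0.0235, 0.1525]
tool_rot: [[-0.204, 0.0, 0.979], [-0.979, -0.0, -0.204], [-0.0, -1.0, 0.0]]
contact_force: [1.2, 0.0, 0.4]
width: 0.0094
```

Gripped at 9.4 mm. I'll pull the shackle up slowly by about 19 mm and check before lifting the lock.

Emit:
{"fn": "step_arm", "kwargs": {"series": [0, -3, 0, 0, 6, 0, -6, 0, 0, 6, 0, -9, 0, 0, 6, 0, -12, 0, 0, 6, 0, -15, 0, 0, 6, 0, -17, 0, 0, 6, 0, -19, 0, 0, 6, 0, -19, 0, 0, 6, 0, -19, 0, 0, 6, 0, -19, 0, 0, 6, 0, -19, 0, 0, 6]}}

```text
t: 10.6
eef_pos: [0.5485, -0.0235, 0.1715]
tool_rot: [[-0.204, 0.0, 0.979], [-0.979, -0.0, -0.204], [0.0, -1.0, 0.0]]
contact_force: [1.4, -0.3, 1.5]
width: 0.0097
```

```bash
python3 - <<'E'
from cell import ctrl
import cv2,numpy as np
s=ctrl.get_state()
for k in ("t","eef_pos","contact_force","width"): print(k,np.round(s[k],4).tolist())
for n in ["side"]:
    c=ctrl.camera(n); cv2.imwrite(f"pics/{n}7.png",c["pixels"][:,:,::-1])
a=cv2.imread("pics/side7.png")[150:310,270:430]; cv2.imwrite("pics/side7c.png",cv2.resize(a,None,fx=3.5,fy=3.5,interpolation=cv2.INTER_CUBIC))
E
```

```text
t 10.6
eef_pos [0.5485, -0.0235, 0.1715]
contact_force [1.3905, -0.3469, 1.4724]
width 0.0097
```

View pics/side7c.png

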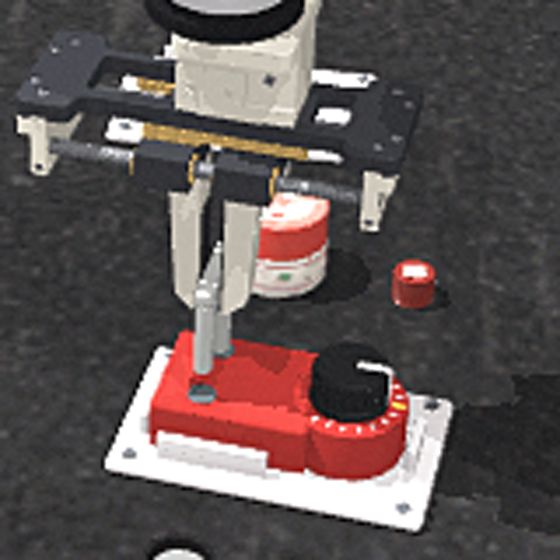

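The shackle is up about 19 mm, with the near leg out of its hole at (202,390), and the lock is still down in the cradle. Lifting it out next.

Emit:
{"fn": "step_arm", "kwargs": {"series": [0, -2, 0, 0, 6, 0, -5, 0, 0, 6, 0, -9, 0, 0, 6, 0, -14, 0, 0, 6, 0, -20, 0, 0, 6, 0, -26, 0, 0, 6, 0, -34, 0, 0, 6, 0, -42, 0, 0, 6, 0, -50, 0, 0, 6, 0, -58, 0, 0, 6, 0, -64, 0, 0, 6, 0, -68, 0, 0, 6]}}

```text
t: 11.85
eef_pos: [0.5485, -0.0234, 0.2401]
tool_rot: [[-0.204, 0.001, 0.979], [-0.979, -0.0, -0.204], [-0.0, -1.0, 0.001]]
contact_force: [0.8, 0.9, -5.8]
width: 0.0096
```

Emit:
{"fn": "step_arm", "kwargs": {"series": [0, -6, 0, 0, 6, 0, -13, 0, 0, 6, 0, -20, 0, 0, 6, 0, -27, 0, 0, 6, 0, -34, 0, 0, 6, 0, -40, 0, 0, 6, 0, -44, 0, 0, 6, 0, -47, 0, 0, 6, 0, -47, 0, 0, 6, 0, -47, 0, 0, 6, 0, -47, 0, 0, 6, 0, -47, 0, 0, 6]}}

```text
t: 13.05
eef_pos: [0.5484, -0.0235, 0.2862]
tool_rot: [[-0.204, -0.0, 0.979], [-0.979, 0.0, -0.204], [0.0, -1.0, -0.0]]
contact_force: [-0.8, -0.7, -4.9]
width: 0.0096
```

```bash
python3 - <<'E'
from cell import ctrl
import cv2,numpy as np
s=ctrl.get_state()
for k in ("t","eef_pos","contact_force","wrist_torque","width"): print(k,np.round(s[k],4).tolist())
for n in ["side","scene"]:
    c=ctrl.camera(n); cv2.imwrite(f"pics/{n}8.png",c["pixels"][:,:,::-1]);np.savez(f"{n}8.npz",**c)
a=cv2.imread("pics/side8.png")[100:320,250:450]; cv2.imwrite("pics/side8c.png",cv2.resize(a,None,fx=2.7,fy=2.7,interpolation=cv2.INTER_CUBIC))
E
```

```text
t 13.05
eef_pos [0.5484, -0.0235, 0.2862]
contact_force [-0.7937, -0.7185, -4.8858]
wrist_torque [-0.1109, -0.124, -0.0614]
width 0.0096
```

View pics/side8c.png

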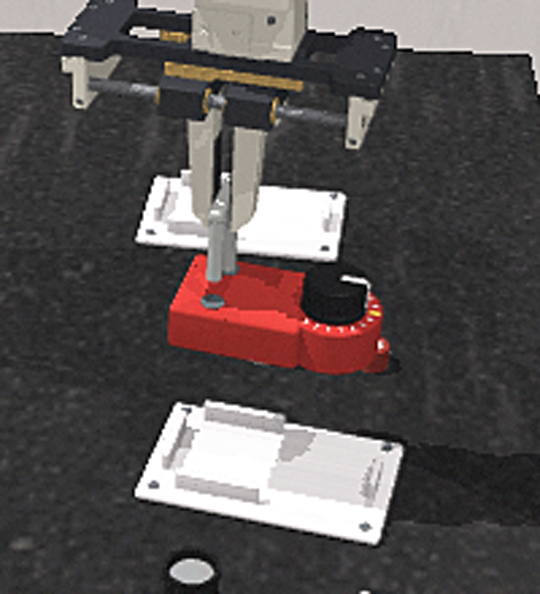

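View pics/scene8.png

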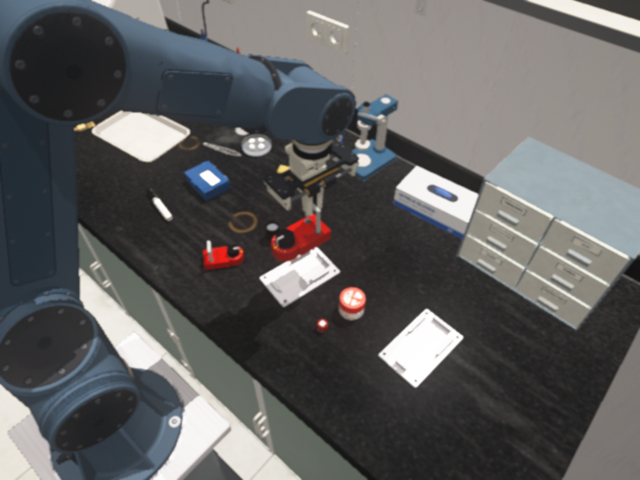

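The lock hangs level and clear of the empty cradle with the shackle open. The pot, specimen and loupe are at their old pixels in the scene view. A few settling rows will confirm it is not slipping.

Emit:
{"fn": "step_arm", "kwargs": {"series": [0, 0, 0, 0, 6, 0, 0, 0, 0, 6, 0, 0, 0, 0, 6, 0, 0, 0, 0, 6, 0, 0, 0, 0, 6, 0, 0, 0, 0, 6, 0, 0, 0, 0, 6, 0, 0, 0, 0, 6]}}

```text
t: 13.95
eef_pos: [0.5485, -0.0235, 0.2864]
tool_rot: [[-0.204, 0.0, 0.979], [-0.979, -0.0, -0.204], [0.0, -1.0, 0.0]]
contact_force: [-0.6, -0.1, -5.3]
width: 0.0098
```

```bash
python3 - <<'E'
from cell import ctrl
import cv2,numpy as np
c=ctrl.camera("side"); b=cv2.imread("pics/side8.png"); a=c["pixels"][:,:,::-1]
d=np.abs(a.astype(int)-b).max(2)[:,250:450]; print("changed px",(d>40).sum())
b=cv2.imread("pics/side0.png")
for n,(x0,x1,y0,y1) in dict(pot=(330,368,198,238),spec=(380,398,222,240),loupe=(305,335,300,336)).items():
    print(n,(np.abs(a.astype(int)-b).max(2)[y0:y1,x0:x1]>40).sum())
s=ctrl.get_state(); print(s["contact_force"],s["width"],s["eef_pos"])
print(ctrl.job_done())
E
```

```text
changed px 282
pot 1214
spec 98
loupe 0
[-0.27234517  1.33866518 -5.33755121] 0.009422176781318138 [ 0.54843772 -0.02346774  0.28641838]
the job is handed in; nothing more can be done
None
```

```bash
python3 - <<'E'
import cv2,numpy as np
a=cv2.imread("pics/scene0.png").astype(int);b=cv2.imread("pics/scene8.png").astype(int)
d=np.abs(a-b).max(2)>40
print("pot",d[285:322,335:370].sum(),"spec",d[316:334,314:332].sum(),"loupe",d[220:242,262:282].sum())
E
```

```text
pot 0 spec 0 loupe 62
```

I turned the dial from -0.6 rad to the index line, pulled the shackle open by 19–20 mm, and lifted the lock out of the cradle by the shackle bar. I handed it in at about 14 s, still held. `job_done` gives no verdict, so what follows rests on my own checks.

**Dial:** After I released it, the white mark measured within about 2° of the yellow index line.

**Hold:** The grip was 9.4–9.8 mm on the 10 mm bar, with about 5 N hanging on the wrist. By calculation, the lock's underside is about 120 mm above the worktop. In the pictures it hangs level and clear of the cradle, and the TCP held steady to within about 0.2 mm.

**Neighbours:** The pot and specimen are unchanged in the scene view, and the loupe is unchanged in the side view. Three image comparisons disagreed:
- **Pot and specimen, side view:** they showed changed pixels. I put this down to the raised lock hiding them, since the scene view showed no change.
- **Loupe, scene view:** it showed 62 changed pixels, probably from the raised lock beside it.
- **Last two side pictures:** they differed by 282 pixels around the lock and gripper. I did not look into this before handing in, so it could be noise or a slight sway of the lock.

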